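Knock a mortar block out of its mould and rack it

TASK

The pale mortar block is stuck flush in the blue mould: lift the red handle all the way so the knockout rod pushes the block up, lift the block out and stand it on the plywood board, and let go of it. Then take it again by its two narrow ends and lower it edge-on into the rack's free slot, the one with the green mat, right down onto the mat before letting go, centred in the slot. Keep the block upright throughout, and leave the blocks in the rack and the other things on the table where they are.

Things in the scene. Friction and masses are not known exactly. Their poses are not given: they have to be found in the camera images.
- mould: Fixed blue mould on four legs, base 110 x 130 mm. Origin: centre of underside, on the table. Pocket open at the top: 39 (x) x 63 (y) mm, 76 deep, floor z = 91 with the rod's hole in its middle, rim z = 167, walls 10 thick. At both y ends steel guide plates rise to z = 215 (inner faces y = +-31.5) and hide the block's ends; above the rim its x faces are free. The handle is on the +y side.
- knockout (a joint): Lift of the knockout rod, m: 0 down (start), 0.046 fully up (stop). Rod, yellow beam under the mould and red handle beside it slide straight up as one. Lifting takes about 13 N with the block; friction keeps it where it is left. From 0.002 on the block rises with the rod; fully up, the block's top stands 43 mm above the rim.
- knockout_grip (a point): Middle of the red handle bar, which runs along the mould's y: 80 mm long (y), 16 wide (x), 16 high. It lies 115 mm from the mould's centre along the mould's +y, 140 mm above the table when down. A flat yellow upright (10 in x, 18 in y) carries it from beneath. Pinch it across its width. Axes parallel to the mould's.
- block: The stuck part: pale mortar spacer block, 36 mm thick (its x), 60 mm wide (its y), 75 mm tall (z), about 0.33 kg, dark line along y on top. Origin: centre of its underside. It starts in the mould's pocket, axes parallel to the mould's, top 1 mm below the rim.
- board: Fixed plywood setting-down board lying on the table, 120 x 120 mm, 12 mm thick. Origin: centre of its underside, so its top is at z = 12 mm.
- rack: Fixed wooden rack, three upright slots at y = -54, 0, 54 mm. Origin: centre of underside; base 90 (x) x 180 (y) x 10 mm. Four walls 12 thick, 50 long (x), z = 10 to 90; slots 42 wide (y), open at both x ends and the top. A block stands with thickness along rack y, width along rack x, its ends jutting 5 mm past the walls; its top is just below theirs, so only the ends can be held.
- green_mat: Thin green mat, 86 (x) x 34 (y) x 3 mm, fixed on the floor of the rack's one free slot. Axes parallel to the rack's. Origin: centre of its underside, 10 mm above the table; a block in the slot stands on its top, 13 mm above the table.
- cast_a: Darker grey mortar block of the same size (36 x 60 x 75 mm) already standing in one of the rack's other slots, loose; thickness (its x) along the rack's y. Origin: centre of its underside. Leave alone.
- cast_b: Darker grey mortar block of the same size (36 x 60 x 75 mm) already standing in one of the rack's other slots, loose; thickness (its x) along the rack's y. Origin: centre of its underside. Leave alone.
- hammer: Claw hammer lying on the table, 260 mm long, loose. Origin: on its underside, about the middle. Leave alone.
- brush: Brush lying on the table, 200 mm long, loose. Origin: on its underside, about the middle. Leave alone.
- bottle: Water bottle with blue cap, 66 mm diameter, 200 mm tall, loose. Origin: on its underside, about the middle. Leave alone.
- nail_box: Yellow and red box of nails, 90 x 140 x 60 mm, loose. Origin: on its underside, about the middle. Leave alone.
- tape: Orange and black tape measure, 75 x 40 x 70 mm, loose. Origin: on its underside, about the middle. Leave alone.
Mind the look-alikes: they are no part of the job. Several things have the shape of the board; the one meant has the colours described above.

How it is judged:
On the way, in this order (a step that is already met when the one before it is completed fails the run):
1. the knockout rod is raised at least 40 mm and has pushed the block at least 36 mm up out of the mould, the fingers not touching the block (value of joint knockout above 0.04 m and z of block in the frame of mould between 0.127 and 0.145 m and horizontal distance between block and mould below 0.006 m and contact force between the fingers and block below 0.3 N), for 0.2 s.
2. the block stands upright and released on the plywood board (x of block in the frame of board between -0.05 and 0.05 m and y of block in the frame of board between -0.05 and 0.05 m and z of block in the frame of board between 0.008 and 0.016 m and angle between block's own z axis and vertical below 0.08 rad and linear speed of block below 0.03 m/s and contact force between the fingers and block below 0.3 N), for 0.3 s.
3. the block is lowered in the green mat's slot to within 10 mm of the mat while still held (x of block in the frame of green_mat between -0.015 and 0.015 m and y of block in the frame of green_mat between -0.008 and 0.008 m and z of block in the frame of green_mat between -0.002 and 0.013 m and contact force between the fingers and block above 1 N), for 0.05 s.
At the end, for the whole second after the job is handed in: The block stands upright (within about 5 degrees), at rest and released on the green mat in the rack's free slot, edge-on, its centre within 15 mm of the mat's centre along the slot and 8 mm across it; the rack's other blocks and the things on the table are where they were (x of block in the frame of green_mat between -0.015 and 0.015 m and y of block in the frame of green_mat between -0.008 and 0.008 m and z of block in the frame of green_mat between -0.001 and 0.007 m and angle between the x axis of block and the y axis of green_mat, either way round below 0.2 rad and angle between block's own z axis and vertical below 0.08 rad and linear speed of block below 0.02 m/s and contact force between the fingers and block below 0.1 N); the robot touches nothing.
It fails at once if the pale block is tipped by more than 30 degrees (angle between block's own z axis and vertical above 0.52 rad).
It fails at once if a grey block in the rack is moved more than 15 mm (distance of any of cast_a, cast_b from where it was at the start of the episode above 0.015 m).
It fails at once if another thing on the table is moved more than 30 mm (distance of any of hammer, brush, bottle, nail_box, tape from where it was at the start of the episode above 0.03 m).
It also fails if it takes over 72 s, if anything falls off the work surface, if the arm or the gripper's body presses on something with over 40 N, if the wrist force passes 120 N, or if a joint passes its speed limit or range.

ROBOT

A 6-joint arm with a two-finger parallel gripper is mounted at the origin on the work surface. World frame = base frame: x ahead of the robot, y to its left, z up, the work surface at z = 0. Lengths are in m, angles in rad, forces in N, time in s.
With the tool pointing down it reaches from about 0.35 to 0.875 m from the base axis. Payload 4.2 kg.
Tool frame: the origin (TCP) lies on the centre line of the jaws, within the pads' length; the fingertips stand tips_ahead ahead of it and the grasp point (between the pads) lies 2 mm behind it (tips_ahead is the distance from the TCP to the fingertips, in m); z points along the fingers, y is the line along which they close (so a half turn about z gives the same grasp; the last joint's range is limited). The gripper opens to 87 mm and grips with 3 to 60 N. Pads are 19 mm wide; open, the fingers measure 117 mm over their backs; the gripper's body (75 mm by 190 mm) begins 51 mm behind the grasp point.
Start: joints at [-0.976, 0.385, 0.008, 0, -1.194, -0.259], TCP at [0.206, -0.59, 0.24] pointing down, gripper open.
Joint ranges: [-3.14, 3.14], [-1.21, 2.06], [-1.07, 1.41], [-3.16, 2.05], [-2.99, -0.16], [-3.1, 3.1]. Speed limits (rad/s): [2.79, 2.79, 3.14, 3.14, 3.14, 3.14].

INTERFACE

Orientations are given as a unit quaternion [w, x, y, z].
In Python, from bench import * gives the robot as it stands.
- The arm moves only by the shell command python3 -m inch 'ROWS' [FORCE]. ROWS is a JSON object of lists of equal length, an entry for each row: "delta_pos": the shift along the tool's x, y, z in cm, a list of three; "roll": the turn about the tool's z in rad; "grip": the finger opening in cm, from 0 to 8.7. In form: {"delta_pos": [[tx, ty, tz], ...], "roll": [roll, ...], "grip": [grip, ...]}. A call has exactly 8 rows; each row is the pose to reach, as a shift and turn from the pose commanded when the call began, along the tool's axes at that moment; what a row does not reach only later rows make up. A row lasts 1/12 s, in which the tool goes at most 41.7 mm and 7.16 degrees, less where a joint would pass 70% of its speed; a pose out of reach is approached as far as the arm can. A call with a gripper value outside its range is refused whole. The fingers move at their own pace and stop on an object; FORCE is the grip in N (left out, the last holds). Time passes only in rows, so rows that repeat a pose let the fingers close, or fill a call up. It gives the time, the measured TCP pose, the force, the opening and the grip force at its end, in the units of the state.
- state(): the state, without advancing time (a new reading comes with each control period).
- grab_frame(name): name is "side" or "top" or "wrist"; returns the picture (400x640x3 uint8, red, green, blue); there is no depth.
- camera_info(name): a dict with "intrinsics" (3x3 intrinsics, pixels), "k1" (the pictures are not rectified: a ray, as slopes to the right and down, at radius r is drawn at 1 + k1 r^2 times it, then the intrinsics apply), "extrinsics" (4x4, takes a point from world to camera coordinates). Camera axes: x right, y down, z forward; pixel columns grow to the right and rows downward; lengths in m; the calibration is good to about 2 mm. A picture is of the moment at which its call begins: read the wrist's pose just before it. camera_info takes no time and is no camera call; for the wrist camera it gives the pose at the moment of the call.
- hand_in(): hands the job in; it is judged then, once.
The state is a dict: "time_s": time; "q": joint angles; "qvel": joint speeds; "effort": joint torques, N m; "position": TCP position; "eef_rot": TCP orientation; "contact_force": force on the tool from outside, world axes, zero at the start; "moment": the same for the moment, N m; "opening": opening from 0.0 (shut) to 1.0 (fully open); "grip_force": force on a finger pad.
Only numpy, scipy, OpenCV 4.12 (cv2) and the standard library are available. Lean on these libraries where they do the work, as an engineer would, in place of code of your own. Each camera call takes 0.05 s, during which the arm holds its last target. There are 200 camera calls.

## Working session

There is one attempt and no reset: what is moved stays moved. The work goes in short steps, Python scripts to look and compute and a shell command to move; the robot and the scene stay as the last step left them, time stands still between calls to the robot, and variables do not carry over. Pictures are saved under pics/ and viewed, at most 14 in all, crops included, and the job is handed in when it is done.

```bash
ls; mkdir -p pics
python3 - <<'E'
from bench import *
import cv2
s=state();print(s)
for n in("top","side"):
    cv2.imwrite(f"pics/{n}0.png",grab_frame(n)[:,:,::-1])
for n in("top","side","wrist"):
    print(n,camera_info(n))
E
```

```text
pics
{'time_s': 0.0, 'q': array([-9.76409840e-01,  3.85551882e-01,  6.62709915e-03, -5.14325763e-04,
       -1.19399991e+00, -2.58559552e-01]), 'qvel': array([-0.00045754, -0.00070062,  0.00093202, -0.00140502, -0.00097554,
        0.00135857]), 'effort': array([-1.25155020e-03, -3.90663707e+01,  1.87399739e+01,  4.21970442e+00,
        1.11031780e-02, -1.69934683e-04]), 'position': array([ 0.20577973, -0.58955021,  0.23846061]), 'eef_rot': array([-2.22599123e-04, -1.67031886e-01,  9.85950891e-01,  1.06773711e-03]), 'contact_force': array([-0.41171441,  0.16984921,  0.03595551]), 'moment': array([-0.00458821,  0.0588978 , -0.02240405]), 'grip_force': 0.0, 'opening': 1.0017806432895362}
top {'intrinsics': array([[363.59262681,   0.        , 317.59876659],
       [  0.        , 363.59262681, 199.92711326],
       [  0.        ,   0.        ,   1.        ]]), 'k1': 0.02662953010437102, 'extrinsics': array([[-0.02436057, -0.99956691, -0.01650939,  0.03339287],
       [-0.98907375,  0.02650007, -0.14502019,  0.49019522],
       [ 0.14539488,  0.01279623, -0.98929095,  0.93976725],
       
[... 281 characters left out ...]
0.82737273, -0.56161004,  0.00696594,  0.38554501],
       [-0.42662187,  0.62034259, -0.65815564,  0.25488016],
       [ 0.36530554, -0.54751186, -0.75284967,  0.83302878],
       [ 0.        ,  0.        ,  0.        ,  1.        ]])}
wrist {'intrinsics': array([[338.72333964,   0.        , 315.99416321],
       [  0.        , 338.72333964, 201.93214263],
       [  0.        ,   0.        ,   1.        ]]), 'k1': -0.06028124419120519, 'extrinsics': array([[-0.32977962,  0.94405522,  0.00226934,  0.62197941],
       [ 0.89910175,  0.3133416 ,  0.30566825, -0.03681739],
       [ 0.28785663,  0.10284353, -0.95213537,  0.39205082],
       [ 0.        ,  0.        ,  0.        ,  1.        ]])}
```

View pics/top0.png

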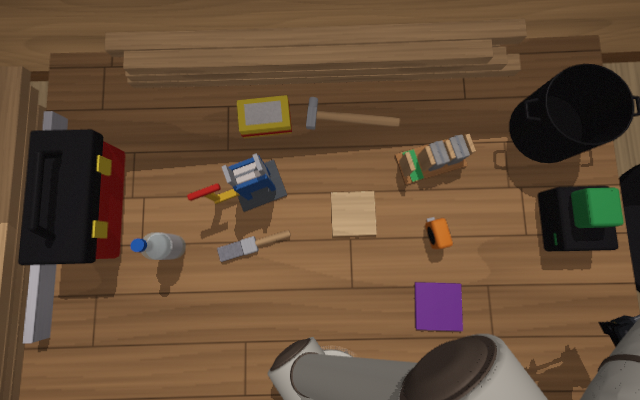

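View pics/side0.png

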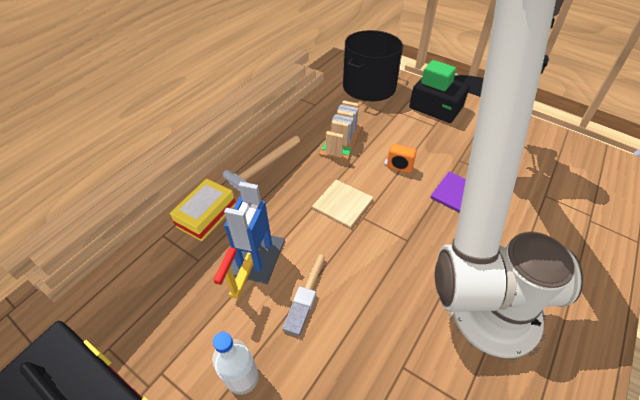

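The top view shows the mould at about (248,178) with its red handle at (204,192). The plywood board is at (353,213); its look-alike is the purple board at (439,306). The rack is at (435,157), and its free slot with the green is at the left end, (411,163). Red also appears on the toolbox (112,200) and green on the far machine (597,207), neither of which is wanted.

```bash
cat > h.py <<'E'
from bench import *
import cv2, numpy as np
from scipy.spatial.transform import Rotation as R
def und(uv,c):
    K=c["intrinsics"];p=(np.atleast_2d(uv).astype(float)-K[:2,2])/[K[0,0],K[1,1]];d=p.copy()
    for _ in range(10): d=p/(1+c["k1"]*(d**2).sum(1,keepdims=True))
    return np.c_[d,np.ones(len(d))]
def ray(uv,c):
    E=c["extrinsics"];return -E[:3,:3].T@E[:3,3], und(uv,c)@E[:3,:3]
def plane(uv,c,z):
    o,d=ray(uv,c);return o+d*((z-o[2])/d[:,2])[:,None]
def proj(P,c):
    E=c["extrinsics"];q=np.atleast_2d(P)@E[:3,:3].T+E[:3,3];s=q[:,:2]/q[:,2:]
    s=s*(1+c["k1"]*(s**2).sum(1,keepdims=True));return s@c["intrinsics"][:2,:2].T+c["intrinsics"][:2,2]
def mask(im,lo,hi,box):
    h=cv2.cvtColor(im,cv2.COLOR_RGB2HSV);m=cv2.inRange(h,lo,hi)
    k=np.zeros_like(m);u0,v0,u1,v1=box;k[v0:v1,u0:u1]=255;return m&k
def big(m):
    return max(cv2.findContours(m,cv2.RETR_EXTERNAL,cv2.CHAIN_APPROX_NONE)[0],key=cv2.contourArea)[:,0,:]
def rect(P):  # min-area rectangle of metric xy points: centre,size,angle
    return cv2.minAreaRect((np.asarray(P)[:,:2]*1000).astype(np.float32))
def tool(p,yaw_y,tips=None):
    """shift in cm along tool axes to reach p; roll to bring tool y along yaw_y (rad world)"""
    s=state();w,x,y,z=s["eef_rot"];M=R.from_quat([x,y,z,w]).as_matrix()
    d=M.T@(np.asarray(p)-s["position"])*100
    cur=np.arctan2(M[1,1],M[0,1]);r=-(yaw_y-cur); r=(r+np.pi/2)%np.pi-np.pi/2
    return d.round(2),round(r,3),s["q"].round(2),s["position"].round(4)
E
python3 - <<'E'
from h import *
c=camera_info("top");im=cv2.imread("pics/top0.png")[:,:,::-1].copy()
def go(n,lo,hi,box,z):
    k=big(mask(im,lo,hi,box));r=rect(plane(k,c,z));print(n,np.round(r[0],1),np.round(r[1],1),round(r[2],1),len(k));return r
go("handle",(0,150,90),(8,255,255),(170,170,225,210),.148)
go("board",(10,60,120),(25,130,255),(325,185,385,242),.012)
go("rackgreen",(45,100,50),(80,255,255),(390,140,430,190),.013)
go("blue",(100,120,40),(125,255,255),(220,150,290,205),.167)
x=im[130:210,180:300];y=im[125:195,390:485]
a=cv2.resize(x,None,fx=6,fy=6,interpolation=cv2.INTER_CUBIC)
b=cv2.resize(y,None,fx=8,fy=8,interpolation=cv2.INTER_CUBIC)
cv2.imwrite("pics/m1.png",a[:,:,::-1]);cv2.imwrite("pics/r1.png",b[:,:,::-1])
E
```

```text
handle [502.1 291.9] [18.7 80.4] 19.6 72
board [460.5 -79.3] [162.  145.9] 88.4 363
rackgreen [ 584.8 -244.5] [86.  33.3] 14.4 73
blue [504.6 166.9] [42.6 90.7] 19.8 97
```

View pics/m1.png

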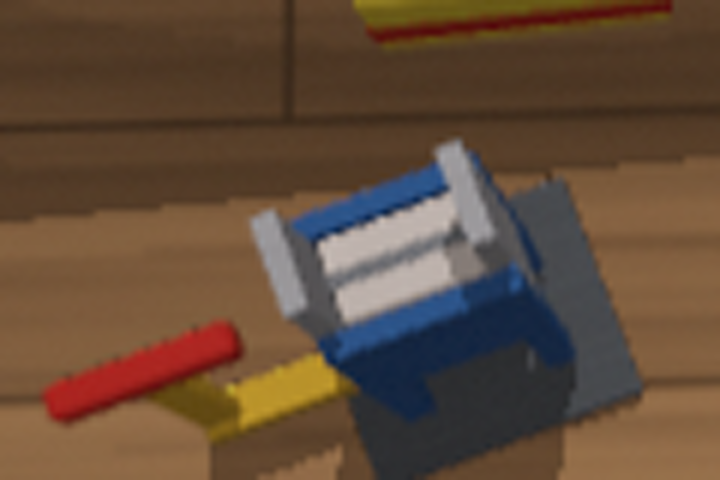

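View pics/r1.png

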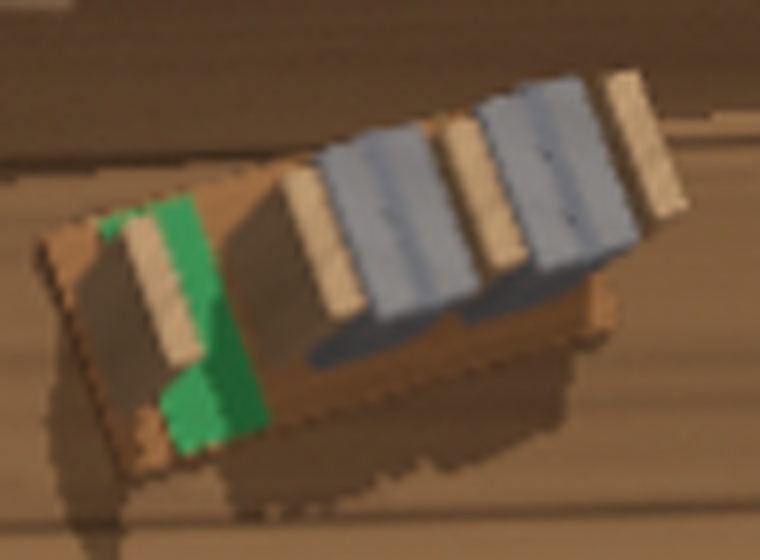

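The mould crop shows the pale block flush between the two guide plates, its line along y, and the red handle off the lower left (+y). The rack crop shows the mat's slot at the left end, with both greys in the slots to its right.

Run:
```python
from h import *
import bench
print([n for n in dir(bench) if not n.startswith('_')], getattr(bench,'tips_ahead',None))
c=camera_info("top")
P=plane([[332,192],[376,192],[377,235],[333,236]],c,.012);print("board",P.round(3).tolist(),P.mean(0))
print("bottlecap",plane([[138,245]],c,.2).round(3))
a=np.radians(19.6);ym=np.array([-np.sin(a),np.cos(a),0])
h=np.array([.502,.292,.138]);m=h-.115*ym;print("mould",m)
# check predicted pocket centre pixel/rim corner
xm=np.array([np.cos(a),np.sin(a),0]);m[2]=.166
print("block top corners px",proj([m+i*.018*xm+j*.03*ym for i,j in((1,1),(1,-1),(-1,-1),(-1,1))],c).round(0).tolist())
print(tool([.502,.292,.26],a))
```

```text
['PlanningError', 'camera_info', 'grab_frame', 'hand_in', 'state', 'tips_ahead'] 0.017
board [[0.515, -0.019, 0.012], [0.512, -0.14, 0.012], [0.394, -0.137, 0.012], [0.395, -0.018, 0.012]] [ 0.45413109 -0.07853781  0.012     ]
bottlecap [[0.378 0.415 0.2  ]]
mould [0.54057693 0.18366339 0.138     ]
block top corners px [[232.0, 170.0], [256.0, 161.0], [262.0, 175.0], [237.0, 184.0]]
(array([-57.  ,  73.49,  -2.  ]), np.float64(1.564), array([-0.98,  0.39,  0.01, -0.  , -1.19, -0.26]), array([ 0.2058, -0.5896,  0.2386]))
```

```bash
python3 -m inch '{"delta_pos": [[-4,3,-1],[-8,6,-2],[-12,9,-3],[-16,12,-4],[-20,15,-4],[-24,18,-4],[-27,21,-4],[-29,23,-4]], "roll": [-0.1,-0.2,-0.3,-0.4,-0.5,-0.6,-0.7,-0.8], "grip": [8.7,8.7,8.7,8.7,8.7,8.7,8.7,8.7]}' 20; python3 -c "
from h import *
print(tool([.502,.292,.26],np.radians(199.6)))"
```

```text
time_s: 0.77
position: [0.3851, -0.311, 0.2789]
eef_rot: [0.0, -0.54, 0.842, 0.0]
contact_force: [1.2, -0.3, -0.3]
opening: 1.001
grip_force: 0.0
(array([-59.68,  14.53,   1.9 ]), np.float64(-0.772), array([-0.35,  0.13, -0.24, -0.  , -1.2 , -0.08]), array([ 0.3851, -0.311 ,  0.2789]))
```

```bash
python3 -m inch '{"delta_pos": [[-4,1,0],[-8,2,0],[-12,3,0],[-16,4,0],[-20,5,0],[-24,6,0],[-28,7,0],[-32,8,0]], "roll": [-0.1,-0.2,-0.3,-0.4,-0.5,-0.6,-0.7,-0.772], "grip": [8.7,8.7,8.7,8.7,8.7,8.7,8.7,8.7]}'; python3 -c "
from h import *
print(tool([.502,.292,.26],np.radians(199.6)))"
```

```text
time_s: 1.43
position: [0.4463, 0.013, 0.279]
eef_rot: [-0.0, 0.817, -0.577, -0.0]
contact_force: [1.3, -0.9, 0.3]
opening: 0.999
grip_force: 0.0
(array([-24.41, -14.6 ,   1.9 ]), np.float64(-0.0), array([ 0.4 ,  0.04, -0.34, -0.  , -1.19, -0.05]), array([0.4463, 0.013 , 0.279 ]))
```

```bash
python3 -m inch '{"delta_pos": [[-3.5,-2,0],[-7,-4,0],[-10.5,-6,0],[-14,-8,0],[-17.5,-10,0],[-21,-12.2,0],[-24.4,-14.6,0],[-24.4,-14.6,0]], "roll": [0,0,0,0,0,0,0,0], "grip": [8.7,8.7,8.7,8.7,8.7,8.7,8.7,8.7]}'
python3 - <<'E'
from h import *
c=camera_info("wrist");im=grab_frame("wrist");cv2.imwrite("pics/w1.png",im[:,:,::-1])
k=big(mask(im,(0,150,70),(8,255,255),(0,0,640,400)));r=rect(plane(k,c,.148));print(r,cv2.boundingRect(k))
a=np.radians(19.6)
print(tool([.502,.292,.138],np.radians(199.6)))
E
```

```text
time_s: 2.1
position: [0.5051, 0.2955, 0.2767]
eef_rot: [0.0, 0.817, -0.577, -0.0]
contact_force: [-0.3, -0.4, -0.2]
opening: 1.003
grip_force: 0.0
((499.5644836425781, 462.116943359375), (145.63485717773438, 58.97865295410156), 20.41951560974121) (194, 324, 145, 48)
(array([-1.000e-02,  1.800e-01,  1.389e+01]), np.float64(-0.002), array([ 0.8 ,  0.29, -0.04, -0.  , -1.25, -0.46]), array([0.504 , 0.2927, 0.2768]))
```

View pics/w1.png

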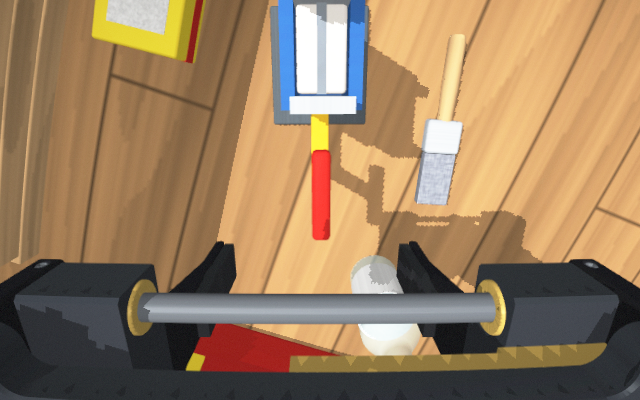

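The wrist view looks along the mould. The red bar is at (321,195), vertical in the picture, with its yellow upright above it and the block's white top at (322,48). The bottle, at (385,300), is clear of the approach.

Run:
```python
from h import *
c=camera_info("wrist");im=cv2.imread("pics/w1.png")[:,:,::-1].copy()
k=big(mask(im,(0,150,70),(8,255,255),(300,130,345,245)));r=rect(plane(k,c,.148));print(r)
k=big(mask(im,(0,0,215),(180,60,255),(285,0,355,95)));r=rect(plane(k,c,.166));print("block",r,cv2.boundingRect(k))
print(tool([.502,.292,.138],np.radians(199.6)))
```

```text
((499.83465576171875, 291.3943176269531), (15.587693214416504, 78.47015380859375), 20.00506591796875)
block ((537.932861328125, 185.58770751953125), (34.70947265625, 58.015499114990234), 19.61452293395996) (296, 5, 51, 89)
(array([-1.000e-02,  1.800e-01,  1.389e+01]), np.float64(-0.002), array([ 0.8 ,  0.29, -0.04, -0.  , -1.25, -0.46]), array([0.504 , 0.2927, 0.2768]))
```

```bash
python3 -m inch '{"delta_pos": [[0,0.4,2],[0,0.4,5],[0,0.4,8],[0,0.4,11],[0,0.4,13],[0,0.4,13.9],[0,0.4,13.9],[0,0.4,13.9]], "roll": [0,0,0,0,0,0,0,0], "grip": [8.7,8.7,8.7,8.7,6,4,2,1]}' 45; python3 -m inch '{"delta_pos": [[0,0,0],[0,0,0],[0,0,0],[0,0,0],[0,0,0],[0,0,0],[0,0,0],[0,0,0]], "roll": [0,0,0,0,0,0,0,0], "grip": [1,1,1,1,1,1,1,1]}'
```

```text
time_s: 2.82
position: [0.5006, 0.2881, 0.1407]
eef_rot: [-0.0, 0.816, -0.579, 0.0]
contact_force: [0.5, -0.6, 0.1]
opening: 0.781
grip_force: 0.0
time_s: 3.48
position: [0.5028, 0.2896, 0.1405]
eef_rot: [-0.003, 0.816, -0.578, 0.002]
contact_force: [9.7, 0.1, -6.1]
opening: 0.178
grip_force: 31.5
```

```bash
python3 -m inch '{"delta_pos": [[0,0,-0.5],[0,0,-1.1],[0,0,-1.7],[0,0,-2.3],[0,0,-2.9],[0,0,-3.5],[0,0,-4.0],[0,0,-4.3]], "roll": [0,0,0,0,0,0,0,0], "grip": [1,1,1,1,1,1,1,1]}'; python3 -m inch '{"delta_pos": [[0,0,-0.1],[0,0,-0.2],[0,0,-0.3],[0,0,-0.4],[0,0,-0.5],[0,0,-0.5],[0,0,-0.5],[0,0,-0.5]], "roll": [0,0,0,0,0,0,0,0], "grip": [1,1,1,1,1,1,1,1]}'
```

```text
time_s: 4.15
position: [0.5027, 0.2895, 0.1817]
eef_rot: [-0.003, 0.816, -0.578, 0.001]
contact_force: [11.3, 1.8, -13.5]
opening: 0.176
grip_force: 45.0
time_s: 4.82
position: [0.5027, 0.2895, 0.1864]
eef_rot: [-0.002, 0.816, -0.578, 0.001]
contact_force: [11.1, 3.2, -11.4]
opening: 0.181
grip_force: 45.0
```

```bash
python3 -m inch '{"delta_pos": [[0,0,-0.2],[0,0,-0.2],[0,0,0],[0,0,0],[0,0,0],[0,0,0],[0,0,0],[0,0,0]], "roll": [0,0,0,0,0,0,0,0], "grip": [1,1,3,6,8.7,8.7,8.7,8.7]}'; python3 -m inch '{"delta_pos": [[0,0,0],[0,0,0],[0,0,-2],[0,0,-4],[0,0,-6],[0,0,-8],[0,0,-9],[0,0,-9]], "roll": [0,0,0,0,0,0,0,0], "grip": [8.7,8.7,8.7,8.7,8.7,8.7,8.7,8.7]}';  python3 - <<'E'
from h import *
c=camera_info("wrist");im=grab_frame("wrist");cv2.imwrite("pics/w2.png",im[:,:,::-1])
k=big(mask(im,(0,150,70),(8,255,255),(290,100,355,262)));r=rect(plane(k,c,.194));print(r)
k=big(mask(im,(0,0,215),(180,60,255),(285,0,365,95)));r=rect(plane(k,c,.210));print("block",r,cv2.boundingRect(k))
print(tool([.5385,.184,.275],np.radians(199.6)))
E
```

```text
time_s: 5.48
position: [0.5, 0.2882, 0.1884]
eef_rot: [-0.0, 0.816, -0.578, 0.0]
contact_force: [0.8, 0.4, -0.4]
opening: 0.547
grip_force: 0.0
time_s: 6.15
position: [0.5011, 0.2889, 0.2808]
eef_rot: [-0.003, 0.816, -0.578, 0.001]
contact_force: [-0.2, 0.6, 0.1]
opening: 0.996
grip_force: 0.0
((502.5474853515625, 291.59478759765625), (15.380077362060547, 74.26569366455078), 19.77263832092285)
block ((539.1854858398438, 187.3825225830078), (33.49086380004883, 52.18136978149414), 19.02671241760254) (285, 0, 57, 95)
(array([11.13, -0.15,  0.35]), np.float64(-0.005), array([ 0.8 ,  0.28, -0.05, -0.  , -1.24, -0.47]), array([0.5003, 0.2885, 0.2787]))
```

View pics/w2.png

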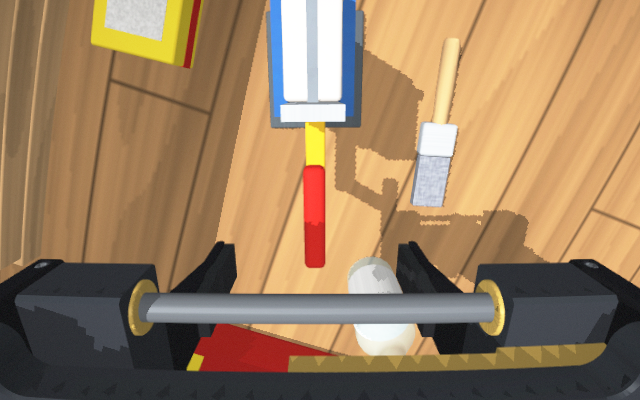

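The wrist view shows the handle raised, the block proud of the rim at (313,50), and the bottle and brush undisturbed.

```bash
python3 -m inch '{"delta_pos": [[3,0,0],[6,-0.1,0],[9,-0.2,0],[11.1,-0.2,0],[11.15,-0.25,0],[11.15,-0.25,0],[11.15,-0.25,3],[11.15,-0.25,5]], "roll": [0,0,0,0,0,0,0,0], "grip": [8.7,8.7,8.7,8.7,8.7,8.7,8.7,8.7]}' 25; python3 -c "
from h import *
print(tool([.540,.184,.191],np.radians(199.6)))"
```

```text
time_s: 6.87
position: [0.5386, 0.1846, 0.2262]
eef_rot: [-0.0, 0.816, -0.578, -0.001]
contact_force: [0.2, 0.3, -0.9]
opening: 0.997
grip_force: 0.0
(array([ 0.11, -0.12,  3.52]), np.float64(-0.005), array([ 0.61,  0.3 , -0.15, -0.  , -1.12, -0.28]), array([0.5386, 0.1846, 0.2262]))
```

```bash
python3 -m inch '{"delta_pos": [[0,-0.1,1],[0,-0.1,2],[0,-0.1,3],[0,-0.1,3.4],[0,-0.1,3.4],[0,-0.1,3.4],[0,-0.1,3.4],[0,-0.1,3.4]], "roll": [0,0,0,0,0,0,0,0], "grip": [8.7,8.7,8.7,8.7,7,6,5,4]}' 25; python3 -m inch '{"delta_pos": [[0,0,0],[0,0,0],[0,0,0],[0,0,0],[0,0,0],[0,0,0],[0,0,0],[0,0,0]], "roll": [0,0,0,0,0,0,0,0], "grip": [3,2.8,2.8,2.8,2.8,2.8,2.8,2.8]}'
```

```text
time_s: 7.53
position: [0.5407, 0.1844, 0.1949]
eef_rot: [-0.001, 0.816, -0.578, 0.0]
contact_force: [0.5, -0.5, -0.0]
opening: 0.785
grip_force: 0.0
time_s: 8.2
position: [0.5404, 0.1842, 0.194]
eef_rot: [-0.0, 0.816, -0.578, 0.0]
contact_force: [-0.6, 0.4, 0.5]
opening: 0.408
grip_force: 24.9
```

```bash
python3 -m inch '{"delta_pos": [[0,0,-0.5],[0,0,-1.5],[0,0,-3],[0,0,-4.5],[0,0,-6],[0,0,-7.5],[0,0,-9],[0,0,-10]], "roll": [0,0,0,0,0,0,0,0], "grip": [2.8,2.8,2.8,2.8,2.8,2.8,2.8,2.8]}'  30
python3 - <<'E'
from h import *
print(state()["opening"],state()["grip_force"])
print(tool([.454,-.079,.29],np.radians(194.4)))
E
```

```text
time_s: 8.87
position: [0.5403, 0.1842, 0.2958]
eef_rot: [-0.001, 0.816, -0.578, 0.0]
contact_force: [0.3, -0.5, -2.2]
opening: 0.412
grip_force: 29.9
0.41178490281714447 29.945610472932458
(array([21.98, 16.85,  0.56]), np.float64(0.086), array([ 0.61,  0.26, -0.04,  0.  , -1.28, -0.28]), array([0.5403, 0.1842, 0.2958]))
```

```bash
python3 -m inch '{"delta_pos": [[2,1.5,0],[5,4,0],[8.5,6.5,0],[12,9.2,0],[15.5,12,0],[18.5,14.3,0],[21,16.2,0],[22,16.9,0]], "roll": [0,0,0,0,0,0,0,0], "grip": [2.8,2.8,2.8,2.8,2.8,2.8,2.8,2.8]}'; python3 -m inch '{"delta_pos": [[0,0,1.5],[0,0,4],[0,0,7],[0,0,10],[0,0,13],[0,0,16],[0,0,18],[0,0,19]], "roll": [0,0,0,0,0,0,0,0], "grip": [2.8,2.8,2.8,2.8,2.8,2.8,2.8,2.8]}';python3 - <<'E'
from h import *
c=camera_info("side");im=grab_frame("side");cv2.imwrite("pics/s2.png",cv2.resize(im[140:290,250:450],None,fx=3,fy=3)[:,:,::-1])
print(tool([.454,-.079,.07],np.radians(199.6)))
E
```

```text
time_s: 9.53
position: [0.4508, -0.0825, 0.2943]
eef_rot: [0.001, 0.815, -0.58, -0.001]
contact_force: [0.9, 0.5, -3.6]
opening: 0.411
grip_force: 29.9
time_s: 10.2
position: [0.4513, -0.0795, 0.1013]
eef_rot: [0.002, 0.815, -0.579, -0.002]
contact_force: [-0.1, 0.0, -2.8]
opening: 0.411
grip_force: 29.9
(array([ 0.06, -0.33,  3.05]), np.float64(-0.006), array([ 0.18,  0.27, -0.57, -0.  , -0.74,  0.16]), array([ 0.4509, -0.0795,  0.1005]))
```

View pics/s2.png

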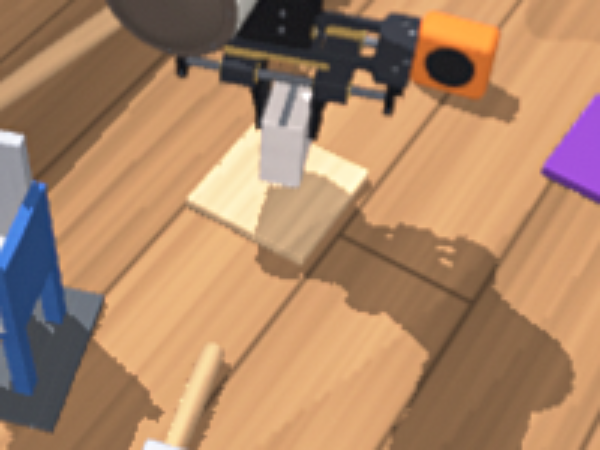

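The block hangs upright over the plywood board, at crop (283,140); the tape is clear behind it.

```bash
python3 -m inch '{"delta_pos": [[0,0,0.7],[0,0,1.3],[0,0,1.8],[0,0,2.2],[0,0,2.5],[0,0,2.7],[0,0,2.8],[0,0,2.8]], "roll": [0,0,0,0,0,0,0,0], "grip": [2.8,2.8,2.8,2.8,2.8,2.8,2.8,2.8]}' 20;  python3 -m inch '{"delta_pos": [[0,0,0.1],[0,0,0.1],[0,0,0.2],[0,0,0.2],[0,0,0.3],[0,0,0.3],[0,0,0.3],[0,0,0.3]], "roll": [0,0,0,0,0,0,0,0], "grip": [2.8,2.8,2.8,2.8,2.8,2.8,2.8,2.8]}'
```

```text
time_s: 10.92
position: [0.4536, -0.0793, 0.0759]
eef_rot: [0.0, 0.816, -0.578, 0.0]
contact_force: [-0.2, -0.6, -2.8]
opening: 0.409
grip_force: 20.0
time_s: 11.58
position: [0.4536, -0.0793, 0.073]
eef_rot: [0.0, 0.816, -0.578, -0.0]
contact_force: [0.2, -0.2, -3.7]
opening: 0.411
grip_force: 20.0
```

```bash
python3 -m inch '{"delta_pos": [[0,0,0.1],[0,0,0.1],[0,0,0.2],[0,0,0.2],[0,0,0.3],[0,0,0.3],[0,0,0.3],[0,0,0.3]], "roll": [0,0,0,0,0,0,0,0], "grip": [2.8,2.8,2.8,2.8,2.8,2.8,2.8,2.8]}'; python3 -m inch '{"delta_pos": [[0,0,0.05],[0,0,0.1],[0,0,0.1],[0,0,0.15],[0,0,0.15],[0,0,0.2],[0,0,0.2],[0,0,0.2]], "roll": [0,0,0,0,0,0,0,0], "grip": [2.8,2.8,2.8,2.8,2.8,2.8,2.8,2.8]}'
```

```text
time_s: 12.25
position: [0.454, -0.0793, 0.0709]
eef_rot: [-0.0, 0.816, -0.578, 0.0]
contact_force: [-0.9, 0.5, 4.7]
opening: 0.411
grip_force: 20.0
time_s: 12.92
position: [0.4541, -0.0793, 0.0708]
eef_rot: [-0.0, 0.816, -0.578, 0.001]
contact_force: [-7.0, 2.5, 20.4]
opening: 0.413
grip_force: 20.0
```

```bash
python3 -m inch '{"delta_pos": [[0,0,-0.1],[0,0,-0.2],[0,0,-0.2],[0,0,-0.2],[0,0,-0.2],[0,0,-0.2],[0,0,-0.2],[0,0,-0.2]], "roll": [0,0,0,0,0,0,0,0], "grip": [2.8,2.8,2.8,5,7,8.7,8.7,8.7]}'; python3 -m inch '{"delta_pos": [[0,0,0],[0,0,0],[0,0,0],[0,0,-2],[0,0,-5],[0,0,-8],[0,0,-11],[0,0,-12.4]], "roll": [0,0,0,0,0,0,0,0], "grip": [8.7,8.7,8.7,8.7,8.7,8.7,8.7,8.7]}'
python3 - <<'E'
from h import *
c=camera_info("wrist");im=grab_frame("wrist");cv2.imwrite("pics/w3.png",im[:,:,::-1])
print(tool([.454,-.079,.2],np.radians(109.6)))
m=mask(im,(0,0,215),(180,60,255),(180,0,460,250));k=big(m);r=rect(plane(k,c,.087));print("block",r,cv2.boundingRect(k))
print("exp px",proj([[.454,-.079,.087]],c))
E
```

```text
time_s: 13.58
position: [0.4536, -0.0793, 0.0697]
eef_rot: [0.0, 0.816, -0.579, -0.0]
contact_force: [-0.0, 0.3, 0.1]
opening: 0.707
grip_force: 0.0
time_s: 14.25
position: [0.4553, -0.0793, 0.1979]
eef_rot: [-0.002, 0.816, -0.578, 0.003]
contact_force: [0.3, 0.3, -0.1]
opening: 0.998
grip_force: 0.0
(array([-0.1 ,  0.21, -0.07]), np.float64(1.567), array([ 0.18,  0.14, -0.44,  0.  , -0.98,  0.16]), array([ 0.4563, -0.0793,  0.1994]))
block ((464.9688415527344, -78.3048324584961), (14.532546997070312, 70.44422912597656), 19.273365020751953) (296, 156, 19, 86)
exp px [[318.18037852 203.81487799]]
```

View pics/w3.png

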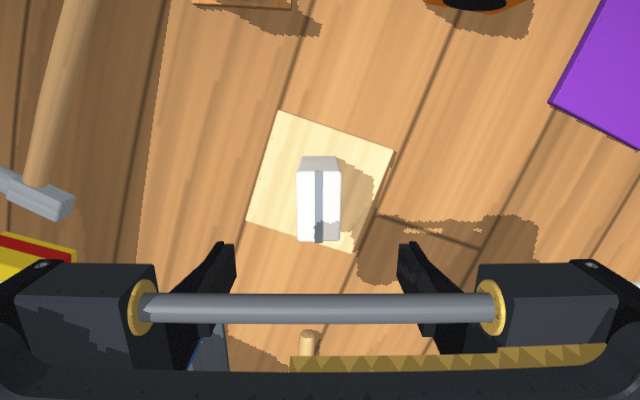

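The released block stands upright on the board; its top spans (297,171)–(341,242), centred at about (319,206).

```bash
python3 -m inch '{"delta_pos": [[0,0,0],[0,0,0],[0,0,0],[0,0,0],[0,0,0],[0,0,0],[0,0,0],[0,0,0]], "roll": [0.1,0.2,0.32,0.44,0.56,0.68,0.8,0.9], "grip": [8.7,8.7,8.7,8.7,8.7,8.7,8.7,8.7]}'; python3 -m inch '{"delta_pos": [[0,0,0],[0,0,0],[0,0,0],[0,0,0],[0,0,0],[0,0,0],[0,0,0],[0,0,0]], "roll": [0.1,0.2,0.32,0.44,0.55,0.64,0.667,0.667], "grip": [8.7,8.7,8.7,8.7,8.7,8.7,8.7,8.7]}'
python3 - <<'E'
from h import *
t=camera_info("top");im=grab_frame("top");k=None
w=camera_info("wrist");im=grab_frame("wrist");cv2.imwrite("pics/w4.png",im[:,:,::-1])
for lo in (215,185,150):
    k=big(mask(im,(0,0,lo),(180,45,255),(240,110,400,240)));r=rect(plane(k,w,.087));print(r,cv2.boundingRect(k))
print("exp",proj([[.4541,-.0793,.087]],w))
print(tool([.4541,-.0793,.058],np.radians(109.6)))
E
```

```text
time_s: 14.97
position: [0.4532, -0.0793, 0.1934]
eef_rot: [-0.0, -0.48, 0.877, 0.0]
contact_force: [0.5, -0.4, 0.3]
opening: 1.0
grip_force: 0.0
time_s: 15.63
position: [0.4532, -0.0793, 0.1934]
eef_rot: [-0.0, -0.169, 0.986, 0.0]
contact_force: [0.6, 0.1, 0.8]
opening: 1.002
grip_force: 0.0
((442.93707275390625, -79.11180877685547), (14.536237716674805, 59.05256652832031), 19.58045196533203) (280, 186, 77, 19)
((451.6728210449219, -76.04219055175781), (34.646385192871094, 59.72457504272461), 19.57286262512207) (280, 185, 77, 43)
((445.05902099609375, -78.39373016357422), (48.68519973754883, 59.72457504272461), 19.57286262512207) (280, 167, 77, 61)
exp [[313.05486773 207.87127585]]
(array([-0.09, -0.03, 13.56]), np.float64(-0.0), array([ 0.18,  0.15, -0.45, -0.  , -0.98, -1.41]), array([ 0.4533, -0.0793,  0.1936]))
```

View pics/w4.png

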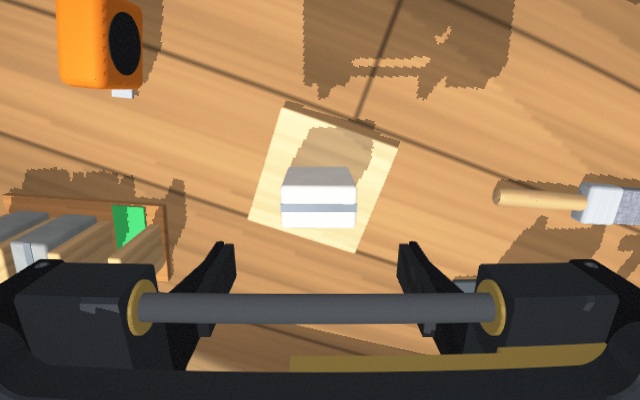

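The view shows the block's top at (318,207), its long side horizontal (across the jaws, as wanted) and its size right at 34.6 x 59.7 mm.

```bash
python3 -m inch '{"delta_pos": [[0,0.2,2],[0,0.2,5],[0,0.2,8],[0,0.2,10.5],[0,0.2,12.5],[0,0.2,13.4],[0,0.2,13.5],[0,0.2,13.5]], "roll": [0,0,0,0,0,0,0,0], "grip": [8.7,8.7,8.7,8.7,8.7,8.7,8.7,8.7]}' 30; python3 -m inch '{"delta_pos": [[0,0,0],[0,0,0],[0,0,0],[0,0,0],[0,0,0],[0,0,0],[0,0,0],[0,0,0]], "roll": [0,0,0,0,0,0,0,0], "grip": [7.5,6.5,5.5,5,5,5,5,5]}'
```

```text
time_s: 16.4
position: [0.4532, -0.0775, 0.059]
eef_rot: [-0.0, -0.17, 0.985, -0.0]
contact_force: [0.5, -0.6, 0.5]
opening: 0.996
grip_force: 0.0
time_s: 17.07
position: [0.4532, -0.0774, 0.0595]
eef_rot: [0.0, -0.17, 0.985, -0.0]
contact_force: [-2.1, 0.6, 5.1]
opening: 0.686
grip_force: 30.0
```

```bash
python3 -m inch '{"delta_pos": [[0,0,-0.5],[0,0,-1.5],[0,0,-3.5],[0,0,-6],[0,0,-8.5],[0,0,-11],[0,0,-13],[0,0,-14]], "roll": [0,0,0,0,0,0,0,0], "grip": [5,5,5,5,5,5,5,5]}'
python3 - <<'E'
from h import *
print(tool([.585,-.2445,.2],np.radians(194.4)), state()["opening"])
E
```

```text
time_s: 17.73
position: [0.4533, -0.0774, 0.2011]
eef_rot: [0.001, -0.17, 0.986, 0.0]
contact_force: [0.2, 0.1, -3.8]
opening: 0.692
grip_force: 30.0
(array([ -6.83, -20.15,   0.13]), np.float64(-1.481), array([ 0.19,  0.14, -0.44, -0.  , -0.99, -1.42]), array([ 0.4533, -0.0774,  0.2011])) 0.6918294236925923
```

```bash
python3 -m inch '{"delta_pos": [[-0.5,-1,0],[-1,-2.5,0],[-1.5,-4.5,0],[-2,-6.5,0],[-2.8,-8.5,0],[-3.4,-10.5,0],[-4.2,-12.5,0],[-4.9,-14.5,0]], "roll": [-0.08,-0.18,-0.3,-0.42,-0.54,-0.66,-0.78,-0.88], "grip": [5,5,5,5,5,5,5,5]}'
python3 - <<'E'
from h import *
print(tool([.585,-.2445,.2],np.radians(194.4)), state()["opening"])
E
```

```text
time_s: 18.4
position: [0.5471, -0.1982, 0.1975]
eef_rot: [-0.001, -0.575, 0.818, 0.001]
contact_force: [-0.1, 0.1, -3.0]
opening: 0.687
grip_force: 30.0
(array([ 3.07, -5.13, -0.27]), np.float64(-0.596), array([-0.07,  0.35, -0.16, -0.  , -1.07, -0.27]), array([ 0.5471, -0.1982,  0.1975])) 0.6866604142920867
```

```bash
python3 -m inch '{"delta_pos": [[0.5,-1,0],[1,-2,0],[1.5,-3,0],[2,-4,0],[2.6,-4.7,0],[3.0,-5.1,0],[3.05,-5.1,0],[3.05,-5.1,0]], "roll": [-0.1,-0.2,-0.3,-0.42,-0.52,-0.59,-0.596,-0.596], "grip": [5,5,5,5,5,5,5,5]}'
python3 - <<'E'
from h import *
w=camera_info("wrist");im=grab_frame("wrist");cv2.imwrite("pics/w5.png",im[:,:,::-1])
print(tool([.585,-.2445,.0605],np.radians(194.4)), state()["opening"])
t=camera_info("top");im2=grab_frame("top");cv2.imwrite("pics/t5.png",cv2.resize(im2[110:210,370:490],None,fx=6,fy=6)[:,:,::-1])
for z,d in((.09,-54),(.09,54)):pass
a=np.radians(14.4)
print("mat corners px",proj([[.585+i*.043*np.cos(a)-j*.017*np.sin(a),-.2445+i*.043*np.sin(a)+j*.017*np.cos(a),.013] for i,j in((1,1),(1,-1),(-1,-1),(-1,1))],w).round().tolist())
print("wall inner top px",proj([[.585+i*.025*np.cos(a)-j*.021*np.sin(a),-.2445+i*.025*np.sin(a)+j*.021*np.cos(a),.09] for i,j in((1,1),(1,-1),(-1,-1),(-1,1))],w).round().tolist())
E
```

```text
time_s: 19.07
position: [0.5841, -0.2437, 0.1975]
eef_rot: [0.0, 0.788, -0.616, -0.002]
contact_force: [0.3, 0.9, -2.6]
opening: 0.689
grip_force: 30.0
(array([ 0.14, -0.09, 13.73]), np.float64(-0.007), array([-0.14,  0.43, -0.03, -0.  , -1.11,  0.38]), array([ 0.5841, -0.2435,  0.1978])) 0.6836115746617292
mat corners px [[272.0, 195.0], [271.0, 162.0], [358.0, 162.0], [357.0, 195.0]]
wall inner top px [[283.0, 228.0], [281.0, 177.0], [347.0, 176.0], [346.0, 227.0]]
```

View pics/w5.png

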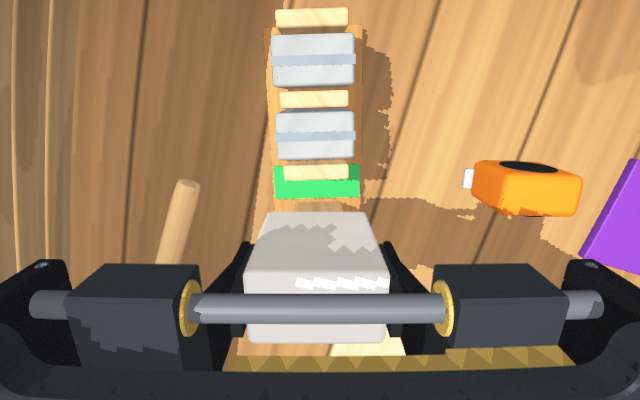

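The wrist view shows the held block at (317,240) just before the free slot. The mat is at (317,182), and the wall between it and the first grey is at (316,172).

Run:
```python
from h import *
w=camera_info("wrist");im=cv2.imread("pics/w5.png")[:,:,::-1].copy()
m=mask(im,(45,80,40),(85,255,255),(240,150,380,205));pts=cv2.findNonZero(m)[:,0,:]
print(cv2.boundingRect(m));r=rect(plane(pts,w,.013));print("mat",r)
m=mask(im,(12,30,190),(30,150,255),(278,162,355,186));k=big(m);r=rect(plane(k,w,.090));print("wall",r,cv2.boundingRect(k))
a=np.radians(14.4);x=np.array([np.cos(a),np.sin(a)]);y=np.array([-x[1],x[0]])
c=np.array(r[0]);print("slot centre from wall",c+27*y)
# block in hand: bottom far edges corners of front face & top edge
print("top edge of block", (plane([[247,267],[389,268]],w,.1978+.0285)*1000).round(1),(plane([[266,212],[372,212]],w,.1978-.0475)*1000).round(1))
p=state()["position"]*1000;print("tcp",p)
print("exp top edge -18mm",p[:2]-18*y)
```

```text
(273, 164, 87, 35)
mat ((582.8574829101562, -241.83009338378906), (85.70877838134766, 33.7733154296875), 15.571048736572266)
wall ((592.3964233398438, -268.65216064453125), (53.31495666503906, 13.239317893981934), 13.998740196228027) (278, 162, 71, 18)
slot centre from wall [ 585.68179639 -242.50041529]
top edge of block [[ 614.6 -255.4  226.3]
 [ 561.2 -268.2  226.3]] [[ 616.8 -250.2  150.3]
 [ 554.7 -265.7  150.3]]
tcp [ 584.27974413 -243.42536745  198.21774818]
exp top edge -18mm [ 588.7561621  -260.85986435]
```

```bash
python3 -m inch '{"delta_pos": [[0,0,1],[0,0,2.2],[0,0,3.4],[0,0,4.4],[0,0,5],[0,0,5.3],[0,0,5.4],[0,0,5.4]], "roll": [0,0,0,0,0,0,0,0], "grip": [5,5,5,5,5,5,5,5]}'
python3 - <<'E'
from h import *
w=camera_info("wrist");t=camera_info("top");im2=grab_frame("top");cv2.imwrite("pics/t6.png",cv2.resize(im2[110:210,370:490],None,fx=6,fy=6,interpolation=cv2.INTER_CUBIC)[:,:,::-1])
print(tool([.5842,-.243,.0605],np.radians(194.4)), state()["contact_force"])
E
```

```text
time_s: 19.83
position: [0.5852, -0.2439, 0.145]
eef_rot: [0.0, 0.789, -0.615, 0.0]
contact_force: [0.3, 0.3, -3.3]
opening: 0.688
grip_force: 30.0
(array([-0.13,  0.1 ,  8.49]), np.float64(-0.005), array([-0.14,  0.48, -0.1 ,  0.  , -1.  ,  0.39]), array([ 0.5854, -0.2439,  0.1454])) [-0.00501053 -0.11053247 -2.9113446 ]
```

View pics/t6.png

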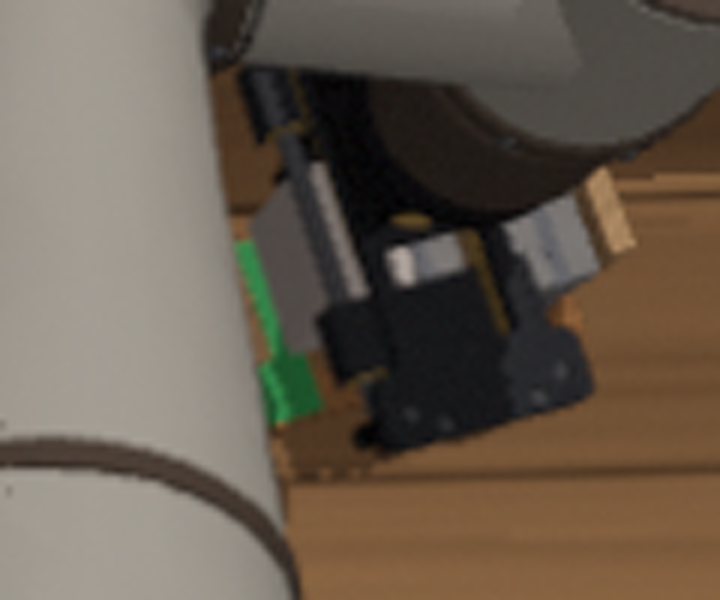

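The top view shows the block above the mat's slot, mostly hidden by the arm; the forces show only the block's weight, so I go down slowly.

```bash
python3 -m inch '{"delta_pos": [[-0.1,0.1,0.2],[-0.1,0.1,0.5],[-0.1,0.1,0.9],[-0.1,0.1,1.3],[-0.1,0.1,1.7],[-0.1,0.1,2.0],[-0.1,0.1,2.3],[-0.1,0.1,2.3]], "roll": [0,0,0,0,0,0,0,0], "grip": [5,5,5,5,5,5,5,5]}'
```

```text
time_s: 20.55
position: [0.5833, -0.243, 0.1209]
eef_rot: [0.0, 0.788, -0.615, -0.001]
contact_force: [0.0, 1.4, -2.8]
opening: 0.688
grip_force: 30.0
```

```bash
python3 -m inch '{"delta_pos": [[0,0,0.4],[0,0,0.9],[0,0,1.4],[0,0,1.9],[0,0,2.4],[0,0,2.8],[0,0,3.0],[0,0,3.0]], "roll": [0,0,0,0,0,0,0,0], "grip": [5,5,5,5,5,5,5,5]}'
```

```text
time_s: 21.22
position: [0.5834, -0.2431, 0.0912]
eef_rot: [0.0, 0.788, -0.615, -0.001]
contact_force: [-0.1, 0.2, -4.0]
opening: 0.69
grip_force: 30.0
```

Free of contact. About 3 cm remains.

```bash
python3 -m inch '{"delta_pos": [[0,0,0.4],[0,0,0.9],[0,0,1.4],[0,0,1.9],[0,0,2.3],[0,0,2.5],[0,0,2.6],[0,0,2.6]], "roll": [0,0,0,0,0,0,0,0], "grip": [5,5,5,5,5,5,5,5]}';python3 -m inch '{"delta_pos": [[0,0,0.1],[0,0,0.2],[0,0,0.3],[0,0,0.4],[0,0,0.45],[0,0,0.5],[0,0,0.5],[0,0,0.5]], "roll": [0,0,0,0,0,0,0,0], "grip": [5,5,5,5,5,5,5,5]}'
```

```text
time_s: 21.88
position: [0.5837, -0.2431, 0.0656]
eef_rot: [0.0, 0.789, -0.615, -0.0]
contact_force: [0.6, -0.1, -3.2]
opening: 0.689
grip_force: 30.0
time_s: 22.55
position: [0.5838, -0.2431, 0.0609]
eef_rot: [0.0, 0.789, -0.615, -0.0]
contact_force: [0.1, 0.5, -4.0]
opening: 0.688
grip_force: 30.0
```

```bash
python3 -m inch '{"delta_pos": [[0,0,0.1],[0,0,0.15],[0,0,0.2],[0,0,0.2],[0,0,0.25],[0,0,0.25],[0,0,0.25],[0,0,0.25]], "roll": [0,0,0,0,0,0,0,0], "grip": [5,5,5,5,5,5,5,5]}'
```

```text
time_s: 23.22
position: [0.584, -0.2432, 0.0605]
eef_rot: [0.0, 0.789, -0.615, 0.001]
contact_force: [-3.1, 2.3, 8.4]
opening: 0.682
grip_force: 30.0
```

Contact is at the expected height. I release it and retreat.

```bash
python3 -m inch '{"delta_pos": [[0,0,-0.1],[0,0,-0.1],[0,0,-0.1],[0,0,-0.1],[0,0,-0.1],[0,0,-0.1],[0,0,-0.1],[0,0,-0.1]], "roll": [0,0,0,0,0,0,0,0], "grip": [5,6.2,6.8,7.5,8.7,8.7,8.7,8.7]}' 10; python3 -m inch '{"delta_pos": [[0,0,0],[0,0,0],[0,0,-1],[0,0,-2.5],[0,0,-5],[0,0,-8],[0,0,-11],[0,0,-14]], "roll": [0,0,0,0,0,0,0,0], "grip": [8.7,8.7,8.7,8.7,8.7,8.7,8.7,8.7]}'; python3 -m inch '{"delta_pos": [[-3,0,0],[-6,0,0],[-9,0,0],[-12,0,0],[-15,0,0],[-15,0,0],[-15,0,0],[-15,0,0]], "roll": [0,0,0,0,0,0,0,0], "grip": [8.7,8.7,8.7,8.7,8.7,8.7,8.7,8.7]}'
python3 - <<'E'
from h import *
w=camera_info("wrist");im=grab_frame("wrist");cv2.imwrite("pics/w7.png",im[:,:,::-1])
a=np.radians(14.4);x=np.array([np.cos(a),np.sin(a)]);y=np.array([-x[1],x[0]]);c=np.array([.584,-.243])
print("exp top corners",proj([[*(c+i*.03*x+j*.018*y),.088] for i,j in((1,1),(1,-1),(-1,-1),(-1,1))],w).round().tolist())
E
```

```text
time_s: 23.88
position: [0.5838, -0.2432, 0.0593]
eef_rot: [0.0, 0.789, -0.615, -0.0]
contact_force: [0.8, -0.5, -0.7]
opening: 0.985
grip_force: 0.0
time_s: 24.55
position: [0.5836, -0.2431, 0.2018]
eef_rot: [-0.0, 0.789, -0.615, 0.0]
contact_force: [0.5, 0.7, 0.2]
opening: 1.001
grip_force: 0.0
time_s: 25.22
position: [0.5475, -0.0977, 0.2003]
eef_rot: [-0.0, 0.789, -0.615, 0.001]
contact_force: [-0.1, -0.3, -0.0]
opening: 1.001
grip_force: 0.0
exp top corners [[273.0, 21.0], [271.0, -37.0], [361.0, -37.0], [360.0, 20.0]]
```

View pics/w7.png

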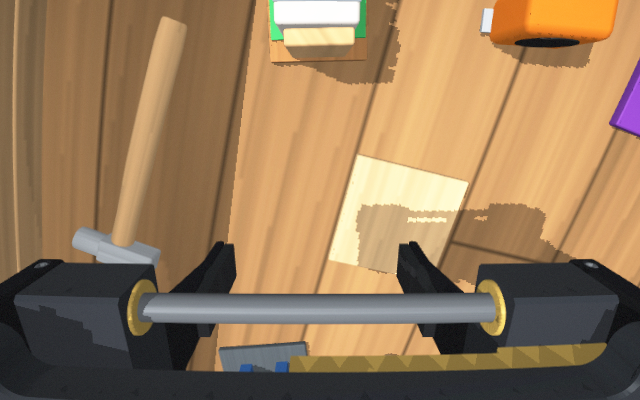

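The block stands in the slot with its near top edge at (273–361, 24), as predicted, over the mat. The robot is clear.

```bash
python3 -c "
from bench import *
print(hand_in())"
```

```text
the job is handed in; nothing more can be done
None
```

The block was knocked out, set down and released on the plywood board, then regripped by its ends and lowered onto the green mat. The last picture showed it standing in the slot where expected. The job was handed in at about 25 s, and `hand_in()` returned no verdict.

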